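Move the grinding heads to the carrier in reverse order

TASK

Move the four grinding heads from the steel drying rack to the wooden carrier, one on each round pad, in reverse order: seen from the robot, the head that stands leftmost on the rack goes to the rightmost pad of the carrier, the second from the left to the second from the right, and so on. Set each head upright and centred on its pad, never tip one over, and let go of them all.

Things in the scene. Friction and masses are not known exactly. Their poses are not given: they have to be found in the camera images.
- cup_hub (a point): Grinding head (sizes in mm), the wide flat round one: a disc 58 across and 22 high with a ring of eight small dark dots on its upper face, off-white, standing on its flat foot with an upright round steel hub on top, 24 in diameter and 50 tall, to grasp it by. Height over all 72. The point is on the axis at the hub's mid-height, 47 above the foot; z up, x and y turn with the head.
- square_hub (a point): Grinding head (sizes in mm), the square one: a block 42 x 42 and 26 high, off-white, standing on its flat foot with an upright round steel hub on top, 24 in diameter and 50 tall, to grasp it by. Height over all 76. The point is on the axis at the hub's mid-height, 51 above the foot; z up, x and y turn with the head.
- cone_hub (a point): Grinding head (sizes in mm), the conical one: 54 across at the foot (a straight edge 6 high), tapering to 28 at 36 high, off-white, standing on its flat foot with an upright round steel hub on top, 24 in diameter and 50 tall, to grasp it by. Height over all 86. The point is on the axis at the hub's mid-height, 61 above the foot; z up, x and y turn with the head.
- drum_hub (a point): Grinding head (sizes in mm), the slim round one: a drum 38 across and 38 high, off-white, standing on its flat foot with an upright round steel hub on top, 24 in diameter and 50 tall, to grasp it by. Height over all 88. The point is on the axis at the hub's mid-height, 63 above the foot; z up, x and y turn with the head.
- seat_cup: Black round rubber seat fixed on the drying rack, 60 mm in diameter and 4 mm thick, on which the cup head stands at the start (which of the four places it is varies). Origin at the centre of its underside; axes as those of the rack. All four seats look alike.
- seat_square: Black round rubber seat fixed on the drying rack, 60 mm in diameter and 4 mm thick, on which the square head stands at the start (which of the four places it is varies). Origin at the centre of its underside; axes as those of the rack. All four seats look alike.
- seat_cone: Black round rubber seat fixed on the drying rack, 60 mm in diameter and 4 mm thick, on which the cone head stands at the start (which of the four places it is varies). Origin at the centre of its underside; axes as those of the rack. All four seats look alike.
- seat_drum: Black round rubber seat fixed on the drying rack, 60 mm in diameter and 4 mm thick, on which the drum head stands at the start (which of the four places it is varies). Origin at the centre of its underside; axes as those of the rack. All four seats look alike.
- drying_rack: Steel tray, fixed (mm): board 100 (x) by 306 (y), top 20 high; long edges to 28 high, end plates to 44. Four seats in a row along its y axis at y = -111, -37, 37, 111, their tops 24 high. Origin: centre of its underside; y runs along the row to the robot's left (within 0.4 rad), x away from the robot. It may stand left or right of the carrier.
- carrier: Wooden tray, fixed, empty at first (mm): board 100 (x) by 306 (y); long edges to 28 high (inner faces x = +-47), end boards to 44 (inner faces y = +-147). Four round black pads, 60 in diameter, at x = 0, y = -111, -37, 37, 111, tops 24 above the origin. Origin: centre of its underside; y runs along the row to the robot's left (within 0.4 rad), x away from the robot.

How it is judged (in metres and radians):
At the end, for the whole second after the job is handed in: Each head is at rest, upright (0.1 rad) on a carrier pad, its hub within 12 mm of the pad's centre along and across the row, its foot on the pad (height within 4 mm); their order along the carrier is the reverse of that they had along the drying rack (((y of seat_cup in the frame of drying_rack between -0.131 and -0.091 m and y of cup_hub in the frame of carrier between 0.099 and 0.123 m) or (y of seat_cup in the frame of drying_rack between -0.057 and -0.017 m and y of cup_hub in the frame of carrier between 0.025 and 0.049 m) or (y of seat_cup in the frame of drying_rack between 0.017 and 0.057 m and y of cup_hub in the frame of carrier between -0.049 and -0.025 m) or (y of seat_cup in the frame of drying_rack between 0.091 and 0.131 m and y of cup_hub in the frame of carrier between -0.123 and -0.099 m)) and x of cup_hub in the frame of carrier between -0.012 and 0.012 m and z of cup_hub in the frame of carrier between 0.067 and 0.075 m and angle between each of cup_hub, square_hub, cone_hub, drum_hub's own z axis and vertical below 0.1 rad and linear speed of each of cup, square, cone, drum below 0.02 m/s and ((y of seat_square in the frame of drying_rack between -0.131 and -0.091 m and y of square_hub in the frame of carrier between 0.099 and 0.123 m) or (y of seat_square in the frame of drying_rack between -0.057 and -0.017 m and y of square_hub in the frame of carrier between 0.025 and 0.049 m) or (y of seat_square in the frame of drying_rack between 0.017 and 0.057 m and y of square_hub in the frame of carrier between -0.049 and -0.025 m) or (y of seat_square in the frame of drying_rack between 0.091 and 0.131 m and y of square_hub in the frame of carrier between -0.123 and -0.099 m)) and x of square_hub in the frame of carrier between -0.012 and 0.012 m and z of square_hub in the frame of carrier between 0.071 and 0.079 m and ((y of seat_cone in the frame of drying_rack between -0.131 and -0.091 m and y of cone_hub in the frame of carrier between 0.099 and 0.123 m) or (y of seat_cone in the frame of drying_rack between -0.057 and -0.017 m and y of cone_hub in the frame of carrier between 0.025 and 0.049 m) or (y of seat_cone in the frame of drying_rack between 0.017 and 0.057 m and y of cone_hub in the frame of carrier between -0.049 and -0.025 m) or (y of seat_cone in the frame of drying_rack between 0.091 and 0.131 m and y of cone_hub in the frame of carrier between -0.123 and -0.099 m)) and x of cone_hub in the frame of carrier between -0.012 and 0.012 m and z of cone_hub in the frame of carrier between 0.081 and 0.089 m and ((y of seat_drum in the frame of drying_rack between -0.131 and -0.091 m and y of drum_hub in the frame of carrier between 0.099 and 0.123 m) or (y of seat_drum in the frame of drying_rack between -0.057 and -0.017 m and y of drum_hub in the frame of carrier between 0.025 and 0.049 m) or (y of seat_drum in the frame of drying_rack between 0.017 and 0.057 m and y of drum_hub in the frame of carrier between -0.049 and -0.025 m) or (y of seat_drum in the frame of drying_rack between 0.091 and 0.131 m and y of drum_hub in the frame of carrier between -0.123 and -0.099 m)) and x of drum_hub in the frame of carrier between -0.012 and 0.012 m and z of drum_hub in the frame of carrier between 0.083 and 0.091 m); the robot touches nothing.
It fails at once if the cup head is tipped over (angle between cup_hub's own z axis and vertical above 0.7 rad).
It fails at once if the square head is tipped over (angle between square_hub's own z axis and vertical above 0.7 rad).
It fails at once if the cone head is tipped over (angle between cone_hub's own z axis and vertical above 0.7 rad).
It fails at once if the drum head is tipped over (angle between drum_hub's own z axis and vertical above 0.7 rad).
It also fails if it takes over 112 s, if anything falls off the work surface, if the arm or the gripper's body presses on something with over 40 N, if the wrist force passes 120 N, or if a joint passes its speed limit or range.

ROBOT

A 6-joint arm with a two-finger parallel gripper is mounted at the origin on the work surface. World frame = base frame: x ahead of the robot, y to its left, z up, the work surface at z = 0. Lengths are in mm, angles in degrees, forces in N, time in s.
With the tool pointing down it reaches from about 300 to 850 mm from the base axis. Payload 4.2 kg.
Tool frame: the origin (TCP) lies on the centre line of the jaws, within the pads' length; the fingertips stand 14 mm ahead of it and the grasp point (between the pads) lies 5 mm behind it; z points along the fingers, y is the line along which they close (so a half turn about z gives the same grasp; the last joint's range is limited). The gripper opens to 91 mm and grips with 3 to 60 N. Pads are 32 mm wide; open, the fingers measure 118 mm over their backs; the gripper's body (76 mm by 178 mm) begins 60 mm behind the grasp point.
Start: joints at [66.291, 18.312, 89.639, -0, 72.044, -1.146], TCP at [220.631, 531.003, 227.976] pointing down, gripper open.
Joint ranges: [-177.97, 177.97], [-48.28, 115.42], [12.27, 149.76], [-77.06, 257.06], [2.81, 150.46], [-146.56, 146.56]. Speed limits (degrees/s): [147.25, 147.25, 180, 180, 180, 180].

INTERFACE

Orientations are given as [roll, pitch, yaw] about the fixed x, y, z axes, in that order (R = Rz(yaw) Ry(pitch) Rx(roll)).
In Python, from workcell import env gives the robot as it stands.
- The arm moves only by the tool arm_command, never from a script. Its argument "motion" is a list of rows, each an object with "offset": the shift along the tool's x, y, z in m, a list of three; "spin": the turn about the tool's z in rad. In form: [{"offset": [tx, ty, tz], "spin": spin}, ...]. A call has 1 to 5 rows; each row shifts and turns the commanded pose from where the row before left it, along the tool's axes as they then stand; what a row does not reach is not made up. A row lasts 1/8 s, in which the tool goes at most 62.5 mm and 10.7 degrees, less where a joint would pass 70% of its speed; a pose out of reach is approached as far as the arm can. A call with a gripper value outside its range is refused whole. "jaw" is the finger opening in m, from 0 to 0.0912, set as the call begins (left out, the last holds). The fingers move at their own pace and stop on an object; "newtons" is the grip in N (left out, the last holds). Time passes only in rows, so rows that do not move let the fingers close. It gives the time, the measured TCP pose, the force, the opening and the grip force at its end, in the units of the state.
- env.state(): the state, without advancing time (a new reading comes with each control period).
- env.grab_frame(name): name is "side" or "top"; returns (picture, depth): 384x512x3 uint8, blue, green, red; 384x512 float32, mm along the optical axis (not along the pixel's ray), 0 where there is no reading.
- env.camera_model(name): a dict with "fx", "fy", "cx", "cy" (pixels), "eye" and "rotation" of the camera in the world. Camera axes: x right, y down, z forward; pixel columns grow to the right and rows downward; lengths in mm; the calibration is good to about 2 mm. A picture is of the moment at which its call begins. camera_model takes no time and is no camera call.
- env.job_done(): hands the job in; it is judged then, once.
Trained networks look in the newest picture that a camera, given by its name, has taken for a name from the list of things; names that differ only in an ending like _2 or _b are one class to them, and where a whole thing is asked for, a point or a joint stands for the part that bears it (a point fixed in the world has none). Each returns a list of dicts, best first, with "score" (0 to 1); they miss things now and then, are a little off and sometimes report something else, mostly with a low value. They report only what shows in the picture. A call takes as long as a camera call.
- env.boxes_of(camera, target): "bbox" ([left, top, right, bottom] in pixels, round what is visible of it).
- env.pinpoint(camera, target): "location" ([column, row] in pixels: a listed point, or the origin of a listed thing).
The state is a dict: "time_s": time; "qpos": joint angles; "qvel": joint speeds; "effort": joint torques, N m; "ee_pos": TCP position; "ee_rot": TCP orientation; "force": force on the tool from outside, world axes, zero at the start; "torque": the same for the moment, N m; "gripper_width": finger opening in mm; "gripper_force": force on a finger pad.
Only numpy, scipy, OpenCV 4.12 (cv2) and the standard library are available. Lean on these libraries where they do the work, as an engineer would, in place of code of your own. Each camera call takes 0.05 s, during which the arm holds its last target. There are 200 camera calls.

## Working session

There is one attempt and no reset: what is moved stays moved. The work goes in short steps, Python scripts to look and compute and a tool call to move; the robot and the scene stay as the last step left them, time stands still between calls to the robot, and variables do not carry over. Pictures are saved under pics/ and viewed, at most 14 in all, crops included, and the job is handed in when it is done.

Besides the shell and the picture viewer there is one more tool, called after ">>>" as a command line: name --argument value ..., lists and objects as JSON in quotes. arm_command: Moves the arm, as the interface text tells. Its arguments: {"type":"object","properties":{"motion":{"type":"array"},"jaw":{"type":"number"},"newtons":{"type":"number"}},"required":["motion"]}

```bash
mkdir -p pics; ls; python3 - <<'E'
from workcell import env
import cv2
print(env.state())
for n in("side","top"):
    p,d=env.grab_frame(n); cv2.imwrite(f"pics/{n}0.png",p); print(n,env.camera_model(n))
    for t in("cup_hub","square_hub","cone_hub","drum_hub","drying_rack","carrier"):
        print(t,[(round(r['score'],2),r['location']) for r in env.pinpoint(n,t)[:2]])
E
```

```text
pics
{'time_s': 0.0, 'qpos': array([ 6.62919611e+01,  1.83517411e+01,  8.97067526e+01, -2.66949650e-04,
        7.20447614e+01, -1.14572862e+00]), 'qvel': array([ 0.00220303, -0.03268482, -0.038291  , -0.06012906,  0.07839904,
        0.02240314]), 'effort': array([-1.06689797e-03, -4.12469172e+01, -2.31967092e+01,  7.25403079e-02,
        4.59015893e-02, -1.46850643e-04]), 'ee_pos': array([220.42261659, 530.54337063, 227.11692152]), 'ee_rot': array([-1.79896760e+02, -1.81087785e-03,  1.57437771e+02]), 'force': array([-0.25716078,  0.65166698,  0.84668528]), 'torque': array([-0.05484825,  0.02749833, -0.00823403]), 'gripper_force': 0.0, 'gripper_width': 91.1241979943946}
side {'fx': 367.23189715753637, 'fy': 367.23189715753637, 'cx': 258.4663364725593, 'cy': 188.13392007765506, 'eye': array([ 409.90865983, -501.13368032,  717.07322171]), 'rotation': array([-141.77264167,   -0.32105955,  -14.04944859])}
cup_hub [(0.84, [291.6, 309.9])]
square_hub [(0.77, [283.9, 205.3])]
cone_hub [(0.75, [287.4, 233.0])]
drum_hub [(0.95, [287.7, 268.7])]
drying_rack [(0.67, [285.3, 272.1])]
carrier [(0.94, [224.9, 149.2]), (0.64, [285.0, 232.9])]
top {'fx': 437.21532927563163, 'fy': 437.21532927563163, 'cx': 253.6307745770179, 'cy': 188.31737374177055, 'eye': array([441.10559528,  -3.91123886, 998.89454888]), 'rotation': array([-174.52828809,    0.78095894,  -89.80654653])}
cup_hub [(0.91, [398.3, 192.6])]
square_hub [(0.67, [288.7, 164.4])]
cone_hub [(0.57, [328.7, 171.5])]
drum_hub [(0.79, [362.6, 179.6])]
drying_rack [(0.96, [338.5, 183.8])]
carrier [(0.61, [170.6, 205.2])]
```

View pics/top0.png

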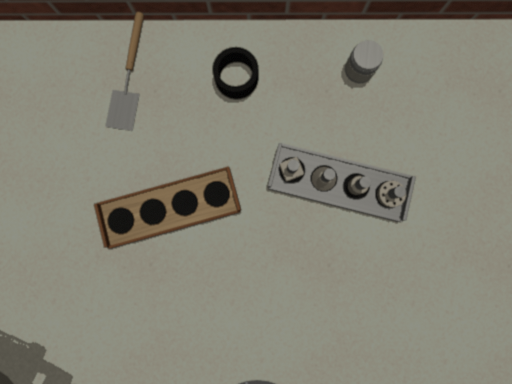

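View pics/side0.png

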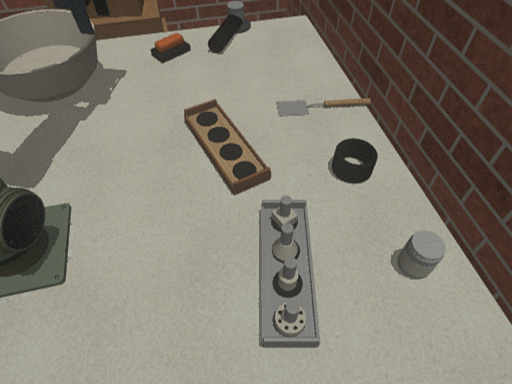

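The top view shows the carrier with four empty black pads, from (121,221) to (217,194). The rack on the right holds, from left to right, square (290,168), cone (325,177), drum (359,184) and cup (391,193). So square goes to the rightmost pad, then cone, drum and cup going left. The side view agrees.

```bash
cat > h.py <<'E'
from workcell import env
import numpy as np, cv2
from scipy.spatial.transform import Rotation as R
def cam(n):
    m=env.camera_model(n); return m,R.from_euler('xyz',m['rotation'],degrees=True).as_matrix()
def cloud(n):
    p,d=env.grab_frame(n); m,M=cam(n); v,u=np.mgrid[:384,:512]
    c=np.stack([(u-m['cx'])/m['fx']*d,(v-m['cy'])/m['fy']*d,d],-1)
    W=c@M.T+m['eye']; W[d==0]=np.nan
    return p,W
def ray(n,u,v,z):
    m,M=cam(n); r=M@[(u-m['cx'])/m['fx'],(v-m['cy'])/m['fy'],1]
    return m['eye']+r*(z-m['eye'][2])/r[2]
def blobs(n,p,z,roi):
    # centres of dark pads (row/col roi l,t,r,b) on plane z
    l,t,r,b=roi; g=cv2.morphologyEx((p.max(2)<55).astype('uint8'),cv2.MORPH_OPEN,np.ones((3,3)))
    k=np.zeros_like(g);k[t:b,l:r]=g[t:b,l:r]
    cs,_=cv2.findContours(k,cv2.RETR_EXTERNAL,cv2.CHAIN_APPROX_NONE); out=[]
    for c in cs:
        if cv2.contourArea(c)<100: continue
        q=np.array([ray(n,x,y,z)[:2] for x,y in c[:,0]],np.float32)
        (a,b_),ax,_=cv2.fitEllipse(q); out.append([a,b_,*ax])
    return np.array(sorted(out))
E
python3 - <<'E'
from h import *
np.set_printoptions(precision=1,suppress=True)
for n,roi in(("top",(90,160,245,250)),("side",(180,95,275,195))):
    p,W=cloud(n); print(n); b=blobs(n,p,24,roi); b=b[np.argsort(b[:,1])]; print(b)
    print('table z',np.nanmedian(W[300:330,200:300,2]))
    A=np.c_[np.ones(len(b)),np.arange(len(b))-1.5]; s=np.linalg.lstsq(A,b[:,:2],rcond=None)[0]; print(s,np.linalg.norm(s[1]),np.degrees(np.arctan2(-s[1,0],s[1,1])))
    for t,h in (("square",100),("cone",110),("drum",112),("cup",96)):
        r=env.pinpoint(n,t+"_hub")[0]; g=ray(n,*r['location'],h-25)
        bx=env.boxes_of(n,t+"_hub")
        near=(np.hypot(W[...,0]-g[0],W[...,1]-g[1])<40)&(W[...,2]>h-7)&(W[...,2]<h+12)
        q=W[near]; print(t,g,len(q),q.mean(0),(q.max(0)+q.min(0))/2,q.max(0)-q.min(0))
E
```

```text
top
[[522.3  93.6  54.3  54.7]
 [502.2 164.5  54.2  55.2]
 [482.5 235.5  54.3  55.6]
 [462.1 307.   55.   56.3]]
table z 1.1786310632926416
[[492.3 200.2]
 [-20.   71.1]] 73.88670926939584 15.73213706089142
square [577.3 -72.   75. ] 101 [575.7 -72.5 100.4] [576.  -72.7  99.1] [22.  21.  10.8]
cone [ 566.2 -145.6   85. ] 108 [ 555.9 -145.1  110.3] [ 555.4 -144.9  109.1] [22.2 21.6 10.7]
drum [ 536.3 -219.3   87. ] 112 [ 539.7 -217.2  112.2] [ 540.3 -217.3  111.7] [22.5 22.4 12. ]
cup [ 524.  -293.7   71. ] 112 [ 521.8 -291.7   95.9] [ 521.7 -292.6   94.9] [22.8 23.5 10.9]
side
[[525.5  97.1  41.9  49.1]
 [504.6 162.8  49.7  50.9]
 [484.4 233.8  44.5  49.6]]
table z 0.48851089074474885
[[494.6 198.7]
 [-20.5  68.3]] 71.36082880190703 16.724267169413714
square [579.6 -75.2  75. ] 95 [578.9 -75.3  98.9] [579.3 -73.7  98.1] [22.3 22.5  9.9]
cone [ 555.5 -147.3   85. ] 116 [ 559.  -147.7  108.8] [ 559.5 -146.6  107.3] [22.7 23.3  8.6]
drum [ 546.  -215.7   87. ] 136 [ 542.8 -219.8  111. ] [ 543.  -219.   109.4] [23.4 22.9  8. ]
cup [ 525.6 -287.8   71. ] 158 [ 525.1 -293.8   95. ] [ 525.2 -293.5   93.4] [22.6 23.2  7.2]
```

```bash
cat > plan.py <<'E'
import sys, json, numpy as np
from workcell import env
def plan(x,y,z,yaw,n):
    s=env.state(); p=s['ee_pos']; a=s['ee_rot'][2]; t=np.array([x,y,z]); rows=[]
    dy=(yaw-a+180)%360-180; st=(t-p)/n
    for i in range(n):
        c=np.radians(a+dy*i/n)
        rows.append({"offset":[round(float(v)/1000,4) for v in (st[0]*np.cos(c)+st[1]*np.sin(c), st[0]*np.sin(c)-st[1]*np.cos(c), -st[2])],"spin":round(float(-np.radians(dy)/n),3)})
    return rows
r=plan(*map(float,sys.argv[1:5]),int(sys.argv[5]))
for i in range(0,len(r),5): print(json.dumps(r[i:i+5]))
s=__import__('workcell').env.state(); print(np.round(s['ee_pos'],1),np.round(s['ee_rot'],1),s['time_s'])
E
python3 plan.py 577.5 -73 205 76.2 15
```

```text
[{"offset": [-0.0374, -0.0281, 0.0015], "spin": 0.095}, {"offset": [-0.0399, -0.0244, 0.0015], "spin": 0.095}, {"offset": [-0.042, -0.0205, 0.0015], "spin": 0.095}, {"offset": [-0.0438, -0.0165, 0.0015], "spin": 0.095}, {"offset": [-0.0451, -0.0123, 0.0015], "spin": 0.095}]
[{"offset": [-0.0461, -0.0079, 0.0015], "spin": 0.095}, {"offset": [-0.0466, -0.0036, 0.0015], "spin": 0.095}, {"offset": [-0.0468, 0.0009, 0.0015], "spin": 0.095}, {"offset": [-0.0465, 0.0053, 0.0015], "spin": 0.095}, {"offset": [-0.0458, 0.0096, 0.0015], "spin": 0.095}]
[{"offset": [-0.0447, 0.0139, 0.0015], "spin": 0.095}, {"offset": [-0.0431, 0.0181, 0.0015], "spin": 0.095}, {"offset": [-0.0412, 0.0221, 0.0015], "spin": 0.095}, {"offset": [-0.039, 0.0258, 0.0015], "spin": 0.095}, {"offset": [-0.0364, 0.0294, 0.0015], "spin": 0.095}]
[220.6 531.  228. ] [180.   -0.  157.4] 1.6
```

>>> arm_command --motion '[{"offset": [-0.037,-0.028,0.0015],"spin": 0.095},{"offset": [-0.04,-0.024,0.0015],"spin": 0.095},{"offset": [-0.042,-0.0205,0.0015],"spin": 0.095},{"offset": [-0.044,-0.0165,0.0015],"spin": 0.095},{"offset": [-0.045,-0.012,0.0015],"spin": 0.095}]'

```text
time_s: 2.22
ee_pos: [340.2, 328.9, 220.6]
ee_rot: [180.0, 0.0, 130.1]
force: [0.3, 0.1, -0.4]
gripper_width: 91.4
gripper_force: 0.0
```

>>> arm_command --motion '[{"offset": [-0.046,-0.008,0.0015],"spin": 0.095},{"offset": [-0.0465,-0.0035,0.0015],"spin": 0.095},{"offset": [-0.047,0.001,0.0015],"spin": 0.095},{"offset": [-0.0465,0.005,0.0015],"spin": 0.095},{"offset": [-0.046,0.0095,0.0015],"spin": 0.095}]'

```text
time_s: 2.85
ee_pos: [458.4, 126.8, 213.2]
ee_rot: [180.0, -0.0, 102.8]
force: [0.4, -0.3, 0.4]
gripper_width: 91.6
gripper_force: 0.0
```

>>> arm_command --motion '[{"offset": [-0.0445,0.014,0.0015],"spin": 0.095},{"offset": [-0.043,0.018,0.0015],"spin": 0.095},{"offset": [-0.041,0.022,0.0015],"spin": 0.095},{"offset": [-0.039,0.026,0.0015],"spin": 0.095},{"offset": [-0.0365,0.0295,0.0015],"spin": 0.095}]'

```text
time_s: 3.48
ee_pos: [576.3, -74.9, 205.5]
ee_rot: [180.0, -0.0, 75.6]
force: [-0.2, -0.2, 0.5]
gripper_width: 91.5
gripper_force: 0.0
```

```bash
python3 plan.py 577.5 -73 70 76.2 4
```

```text
[{"offset": [0.0005, 0.0002, 0.0339], "spin": -0.003}, {"offset": [0.0005, 0.0002, 0.0339], "spin": -0.003}, {"offset": [0.0005, 0.0002, 0.0339], "spin": -0.003}, {"offset": [0.0005, 0.0002, 0.0339], "spin": -0.003}]
[576.3 -74.9 205.5] [180.   -0.   75.6] 3.475
```

>>> arm_command --motion '[{"offset": [0.001,0.0005,0.034],"spin": -0.003},{"offset": [0.001,0,0.034],"spin": -0.003},{"offset": [0,0.0005,0.034],"spin": -0.003},{"offset": [0,0,0.034],"spin": -0.003},{"offset": [0,0,0],"spin": 0}]'

```text
time_s: 4.1
ee_pos: [575.1, -71.5, 67.1]
ee_rot: [-179.7, 0.0, 76.5]
force: [0.4, -0.1, -0.4]
gripper_width: 91.0
gripper_force: 0.0
```

>>> arm_command --motion '[{"offset": [0,0,0],"spin": 0},{"offset": [0,0,0],"spin": 0},{"offset": [0,0,0],"spin": 0},{"offset": [0,0,0],"spin": 0},{"offset": [0,0,0],"spin": 0}]' --jaw 0.01 --newtons 30

```text
time_s: 4.72
ee_pos: [577.1, -71.8, 69.7]
ee_rot: [180.0, -0.0, 76.5]
force: [0.2, 0.0, -0.7]
gripper_width: 44.4
gripper_force: 0.0
```

>>> arm_command --motion '[{"offset": [0,0,0],"spin": 0},{"offset": [0,0,0],"spin": 0},{"offset": [0,0,0],"spin": 0}]'

```text
time_s: 5.1
ee_pos: [577.7, -71.9, 69.6]
ee_rot: [179.9, -0.0, 76.5]
force: [1.4, -1.2, -0.4]
gripper_width: 23.7
gripper_force: 30.0
```

>>> arm_command --motion '[{"offset": [0,0,-0.01],"spin": 0},{"offset": [0,0,-0.03],"spin": 0},{"offset": [0,0,-0.04],"spin": 0},{"offset": [0,0,-0.04],"spin": 0},{"offset": [0,0,-0.02],"spin": 0}]'

```text
time_s: 5.72
ee_pos: [577.1, -71.8, 211.8]
ee_rot: [179.9, -0.0, 76.5]
force: [-0.0, 0.1, -4.3]
gripper_width: 23.2
gripper_force: 30.0
```

```bash
python3 plan.py 523 93.5 205 105.7 5
```

```text
[{"offset": [0.0296, -0.0182, 0.0014], "spin": -0.102}, {"offset": [0.0313, -0.0151, 0.0014], "spin": -0.102}, {"offset": [0.0327, -0.0119, 0.0014], "spin": -0.102}, {"offset": [0.0337, -0.0085, 0.0014], "spin": -0.102}, {"offset": [0.0344, -0.005, 0.0014], "spin": -0.102}]
[577.1 -71.8 211.8] [179.9  -0.   76.5] 5.725
```

>>> arm_command --motion '[{"offset": [0.0295,-0.018,0.0014],"spin": -0.102},{"offset": [0.0315,-0.015,0.0014],"spin": -0.102},{"offset": [0.0325,-0.012,0.0014],"spin": -0.102},{"offset": [0.0335,-0.0085,0.0014],"spin": -0.102},{"offset": [0.0345,-0.005,0.0014],"spin": -0.102}]'

```text
time_s: 6.35
ee_pos: [521.7, 94.0, 202.1]
ee_rot: [-179.9, -0.0, 105.9]
force: [-0.1, 0.5, -4.1]
gripper_width: 23.6
gripper_force: 30.0
```

>>> arm_command --motion '[{"offset": [0,0,0.02],"spin": 0},{"offset": [0,0,0],"spin": 0},{"offset": [0,0,0],"spin": 0}]'

```text
time_s: 6.72
ee_pos: [523.2, 92.9, 182.8]
ee_rot: [-180.0, -0.0, 105.7]
force: [0.2, 1.0, -4.2]
gripper_width: 23.7
gripper_force: 30.0
```

```bash
python3 plan.py 523 93.5 76 105.7 4;python3 - <<'E'
from h import *
p,W=cloud("side"); cv2.imwrite("pics/s1.png",p)
p,W=cloud("top"); cv2.imwrite("pics/t1.png",p)
E
```

```text
[{"offset": [0.0002, -0.0, 0.0267], "spin": -0.0}, {"offset": [0.0002, -0.0, 0.0267], "spin": -0.0}, {"offset": [0.0002, -0.0, 0.0267], "spin": -0.0}, {"offset": [0.0002, -0.0, 0.0267], "spin": -0.0}]
[523.2  92.9 182.8] [-180.    -0.   105.7] 6.725
```

View pics/s1.png

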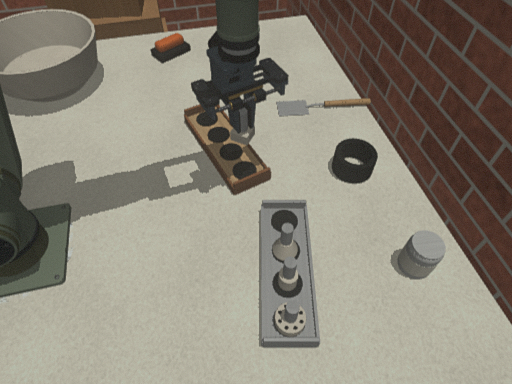

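The side view shows the square head held upright at (242,130) above the carrier's right-hand pads. Lowering it.

>>> arm_command --motion '[{"offset": [0.0005,0,0.03],"spin": 0},{"offset": [0.0005,0,0.03],"spin": 0},{"offset": [0,0,0.03],"spin": 0},{"offset": [0,0,0.015],"spin": 0},{"offset": [0,0,0.003],"spin": 0}]'

```text
time_s: 7.45
ee_pos: [523.0, 93.9, 74.2]
ee_rot: [-180.0, -0.0, 105.7]
force: [0.6, -0.1, -4.6]
gripper_width: 23.5
gripper_force: 30.0
```

>>> arm_command --motion '[{"offset": [0,0,0.001],"spin": 0},{"offset": [0,0,0.001],"spin": 0},{"offset": [0,0,0.001],"spin": 0},{"offset": [0,0,0.001],"spin": 0},{"offset": [0,0,0],"spin": 0}]'

```text
time_s: 8.07
ee_pos: [522.9, 94.1, 70.5]
ee_rot: [180.0, -0.0, 105.7]
force: [0.6, -0.2, -3.8]
gripper_width: 23.9
gripper_force: 30.0
```

>>> arm_command --motion '[{"offset": [0,0,0.001],"spin": 0},{"offset": [0,0,0.0005],"spin": 0},{"offset": [0,0,0],"spin": 0}]'

```text
time_s: 8.45
ee_pos: [523.1, 94.2, 69.5]
ee_rot: [180.0, -0.0, 105.7]
force: [-1.2, 1.2, 2.2]
gripper_width: 23.2
gripper_force: 30.0
```

>>> arm_command --motion '[{"offset": [0,0,0],"spin": 0},{"offset": [0,0,0],"spin": 0},{"offset": [0,0,0],"spin": 0},{"offset": [0,0,0],"spin": 0},{"offset": [0,0,0],"spin": 0}]' --jaw 0.08

```text
time_s: 9.07
ee_pos: [522.9, 94.1, 68.9]
ee_rot: [180.0, -0.0, 105.7]
force: [-0.1, 0.8, 0.6]
gripper_width: 70.4
gripper_force: 0.0
```

>>> arm_command --motion '[{"offset": [0,0,0],"spin": 0},{"offset": [0,0,-0.03],"spin": 0},{"offset": [0,0,-0.05],"spin": 0},{"offset": [0,0,-0.05],"spin": 0},{"offset": [0,0,-0.01],"spin": 0}]'

```text
time_s: 9.7
ee_pos: [524.7, 94.4, 212.6]
ee_rot: [179.6, 0.0, 105.7]
force: [0.3, 0.0, -0.3]
gripper_width: 79.9
gripper_force: 0.0
```

```bash
python3 plan.py 557 -145 205 76.2 5
```

```text
[{"offset": [-0.0478, -0.0067, 0.0015], "spin": 0.103}, {"offset": [-0.0483, -0.0018, 0.0015], "spin": 0.103}, {"offset": [-0.0482, 0.0032, 0.0015], "spin": 0.103}, {"offset": [-0.0476, 0.0081, 0.0015], "spin": 0.103}, {"offset": [-0.0465, 0.013, 0.0015], "spin": 0.103}]
[524.7  94.4 212.6] [179.6   0.  105.7] 9.7
```

>>> arm_command --motion '[{"offset": [-0.048,-0.0065,0.0015],"spin": 0.103},{"offset": [-0.048,-0.002,0.0015],"spin": 0.103},{"offset": [-0.048,0.003,0.0015],"spin": 0.103},{"offset": [-0.0475,0.008,0.0015],"spin": 0.103},{"offset": [-0.0465,0.013,0.0015],"spin": 0.103}]'

```text
time_s: 10.32
ee_pos: [554.3, -146.2, 200.1]
ee_rot: [-179.9, -0.0, 76.0]
force: [-0.1, -0.4, 0.2]
gripper_width: 80.2
gripper_force: 0.0
```

>>> arm_command --motion '[{"offset": [0,0,0],"spin": 0},{"offset": [0,0,0],"spin": 0}]'

```text
time_s: 10.58
ee_pos: [554.3, -144.3, 200.4]
ee_rot: [-179.9, -0.0, 76.2]
force: [0.9, 0.6, -1.2]
gripper_width: 80.2
gripper_force: 0.0
```

```bash
python3 plan.py 557 -145.5 80 76.2 4; python3 - <<'E'
from h import *
np.set_printoptions(precision=1,suppress=True)
p,W=cloud("top"); cv2.imwrite("pics/t2.png",p)
p,W=cloud("side"); cv2.imwrite("pics/s2.png",cv2.resize(p[80:360,160:360],None,fx=2,fy=2))
q=W[(np.hypot(W[...,0]-523,W[...,1]-94)<30)&(W[...,2]>92)]; print(len(q),q.mean(0))
E
```

```text
[{"offset": [-0.0001, 0.0007, 0.0301], "spin": -0.0}, {"offset": [-0.0001, 0.0007, 0.0301], "spin": -0.0}, {"offset": [-0.0001, 0.0007, 0.0301], "spin": -0.0}, {"offset": [-0.0001, 0.0007, 0.0301], "spin": -0.0}]
[ 554.3 -144.3  200.4] [-179.9   -0.    76.2] 10.575
0 [nan nan nan]<stdin>:5: RuntimeWarning: Mean of empty slice.
  ret = um.true_divide(
```

View pics/s2.png

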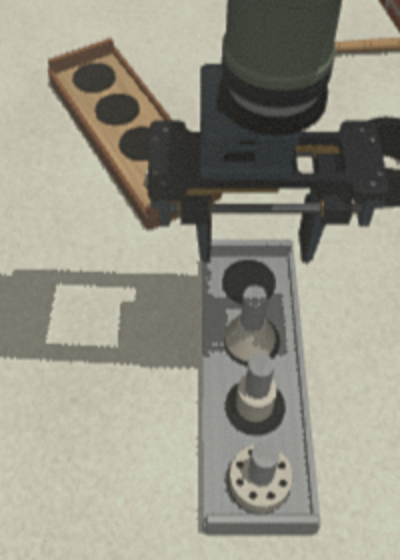

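The gripper is above the cone, at about (250,300) in the crop, and hides the placed square head. Descending for the cone: hub mid-height 85, so TCP at 80.

>>> arm_command --motion '[{"offset": [0,0.001,0.03],"spin": 0},{"offset": [0,0.001,0.03],"spin": 0},{"offset": [0,0.001,0.03],"spin": 0},{"offset": [0,0,0.03],"spin": 0},{"offset": [0,0,0],"spin": 0}]'

```text
time_s: 11.3
ee_pos: [556.1, -143.8, 79.6]
ee_rot: [-179.7, -0.0, 76.3]
force: [1.0, -0.4, 1.3]
gripper_width: 79.6
gripper_force: 0.0
```

>>> arm_command --motion '[{"offset": [0,0,0],"spin": 0},{"offset": [0,0,0],"spin": 0},{"offset": [0,0,0],"spin": 0},{"offset": [0,0,0],"spin": 0},{"offset": [0,0,0],"spin": 0}]' --jaw 0.01

```text
time_s: 11.92
ee_pos: [557.9, -145.6, 81.6]
ee_rot: [180.0, -0.0, 76.2]
force: [0.6, -0.2, -0.2]
gripper_width: 33.0
gripper_force: 0.0
```

>>> arm_command --motion '[{"offset": [0,0,0],"spin": 0},{"offset": [0,0,0],"spin": 0},{"offset": [0,0,0],"spin": 0}]'

```text
time_s: 12.3
ee_pos: [558.3, -145.7, 81.5]
ee_rot: [179.9, -0.0, 76.2]
force: [2.1, -0.6, -0.4]
gripper_width: 23.7
gripper_force: 30.0
```

>>> arm_command --motion '[{"offset": [0,0,-0.01],"spin": 0},{"offset": [0,0,-0.03],"spin": 0},{"offset": [0,0,-0.045],"spin": 0},{"offset": [0,0,-0.04],"spin": 0},{"offset": [0,0,-0.01],"spin": 0}]'

```text
time_s: 12.92
ee_pos: [558.6, -145.7, 219.1]
ee_rot: [179.8, 0.0, 76.2]
force: [0.5, 0.1, -3.9]
gripper_width: 23.8
gripper_force: 30.0
```

```bash
python3 plan.py 502.5 165 205 105.7 8
```

```text
[{"offset": [0.036, -0.0161, 0.0018], "spin": -0.064}, {"offset": [0.037, -0.0137, 0.0018], "spin": -0.064}, {"offset": [0.0378, -0.0113, 0.0018], "spin": -0.064}, {"offset": [0.0385, -0.0089, 0.0018], "spin": -0.064}, {"offset": [0.0389, -0.0064, 0.0018], "spin": -0.064}]
[{"offset": [0.0393, -0.0038, 0.0018], "spin": -0.064}, {"offset": [0.0394, -0.0013, 0.0018], "spin": -0.064}, {"offset": [0.0394, 0.0012, 0.0018], "spin": -0.064}]
[ 558.6 -145.7  219.1] [179.8   0.   76.2] 12.925
```

Cone held (grasped at TCP z 81.5).

>>> arm_command --motion '[{"offset": [0.036,-0.016,0.001],"spin": -0.064},{"offset": [0.037,-0.0135,0.001],"spin": -0.064},{"offset": [0.038,-0.0115,0.001],"spin": -0.064},{"offset": [0.0385,-0.009,0.001],"spin": -0.064},{"offset": [0.039,-0.0065,0.001],"spin": -0.064}]'

```text
time_s: 13.55
ee_pos: [521.0, 50.0, 209.5]
ee_rot: [-179.8, -0.0, 94.6]
force: [0.5, -0.2, -2.4]
gripper_width: 23.2
gripper_force: 30.0
```

>>> arm_command --motion '[{"offset": [0.0395,-0.004,0.001],"spin": -0.064},{"offset": [0.0395,-0.0015,0.001],"spin": -0.064},{"offset": [0.0395,0.001,0.001],"spin": -0.064},{"offset": [0,0,0],"spin": 0},{"offset": [0,0,0],"spin": 0}]'

```text
time_s: 14.18
ee_pos: [500.6, 165.2, 207.3]
ee_rot: [-179.8, 0.0, 105.5]
force: [0.6, 0.8, -3.6]
gripper_width: 23.4
gripper_force: 30.0
```

```bash
python3 plan.py 502.7 165.3 85 105.7 4; python3 - <<'E'
from h import *
np.set_printoptions(precision=1,suppress=True)
p,W=cloud("side"); cv2.imwrite("pics/s3.png",cv2.resize(p[60:360,160:360],None,fx=2,fy=2))
q=W[(np.hypot(W[...,0]-523,W[...,1]-94)<30)&(W[...,2]>92)&(W[...,2]<112)]; print(len(q),q.mean(0))
E
```

```text
[{"offset": [-0.0001, 0.0005, 0.0306], "spin": -0.001}, {"offset": [-0.0001, 0.0005, 0.0306], "spin": -0.001}, {"offset": [-0.0001, 0.0005, 0.0306], "spin": -0.001}, {"offset": [-0.0001, 0.0005, 0.0306], "spin": -0.001}]
[500.6 165.2 207.3] [-179.8    0.   105.5] 14.175
77 [523.5  90.5  98.9]
```

View pics/s3.png

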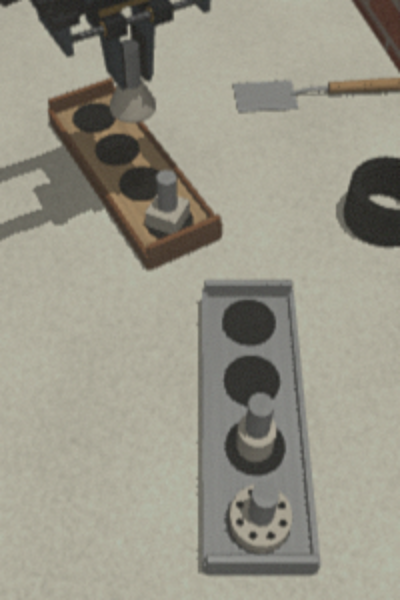

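The square stands upright on the rightmost pad, at (168,215) in the crop, and the cone hangs upright. Lowering the cone.

>>> arm_command --motion '[{"offset": [0,0.0005,0.03],"spin": 0},{"offset": [0,0.0005,0.035],"spin": 0},{"offset": [0,0.0005,0.035],"spin": 0},{"offset": [0,0,0.018],"spin": 0},{"offset": [0,0,0.003],"spin": 0}]'

```text
time_s: 14.85
ee_pos: [502.0, 164.7, 86.0]
ee_rot: [-179.8, 0.0, 105.4]
force: [0.4, -0.1, -2.6]
gripper_width: 23.5
gripper_force: 30.0
```

>>> arm_command --motion '[{"offset": [0,0,0.001],"spin": 0},{"offset": [0,0,0.001],"spin": 0},{"offset": [0,0,0.001],"spin": 0},{"offset": [0,0,0.001],"spin": 0},{"offset": [0,0,0],"spin": 0}]'

```text
time_s: 15.48
ee_pos: [502.8, 166.2, 83.5]
ee_rot: [180.0, -0.0, 105.5]
force: [-0.1, 0.7, -4.2]
gripper_width: 23.7
gripper_force: 30.0
```

>>> arm_command --motion '[{"offset": [0,0,0.001],"spin": 0},{"offset": [0,0,0.001],"spin": 0},{"offset": [0,0,0.0005],"spin": 0},{"offset": [0,0,0],"spin": 0}]'

```text
time_s: 15.98
ee_pos: [503.0, 166.2, 81.4]
ee_rot: [180.0, -0.0, 105.5]
force: [-0.9, -0.2, 2.2]
gripper_width: 23.7
gripper_force: 30.0
```

>>> arm_command --motion '[{"offset": [0,0,0],"spin": 0},{"offset": [0,0,0],"spin": 0},{"offset": [0,0,0],"spin": 0},{"offset": [0,0,0],"spin": 0},{"offset": [0,0,0],"spin": 0}]' --jaw 0.08

```text
time_s: 16.6
ee_pos: [502.9, 166.1, 80.9]
ee_rot: [180.0, -0.0, 105.5]
force: [-0.1, 0.3, -0.3]
gripper_width: 71.0
gripper_force: 0.0
```

>>> arm_command --motion '[{"offset": [0,0,0],"spin": 0},{"offset": [0,0,-0.03],"spin": 0},{"offset": [0,0,-0.05],"spin": 0},{"offset": [0,0,-0.045],"spin": 0},{"offset": [0,0,0],"spin": 0}]'

```text
time_s: 17.23
ee_pos: [505.0, 166.8, 209.8]
ee_rot: [179.5, -0.0, 105.5]
force: [0.2, -0.5, -0.6]
gripper_width: 80.0
gripper_force: 0.0
```

```bash
python3 plan.py 541.5 -218 205 76.2 10
```

```text
[{"offset": [-0.0381, -0.0068, 0.0005], "spin": 0.051}, {"offset": [-0.0383, -0.0048, 0.0005], "spin": 0.051}, {"offset": [-0.0385, -0.0029, 0.0005], "spin": 0.051}, {"offset": [-0.0386, -0.0009, 0.0005], "spin": 0.051}, {"offset": [-0.0386, 0.0011, 0.0005], "spin": 0.051}]
[{"offset": [-0.0385, 0.0031, 0.0005], "spin": 0.051}, {"offset": [-0.0383, 0.005, 0.0005], "spin": 0.051}, {"offset": [-0.038, 0.007, 0.0005], "spin": 0.051}, {"offset": [-0.0376, 0.0089, 0.0005], "spin": 0.051}, {"offset": [-0.0371, 0.0108, 0.0005], "spin": 0.051}]
[505.  166.8 209.8] [179.5  -0.  105.5] 17.225
```

>>> arm_command --motion '[{"offset": [-0.038,-0.007,0.0005],"spin": 0.051},{"offset": [-0.0385,-0.005,0.0005],"spin": 0.051},{"offset": [-0.0385,-0.003,0.0005],"spin": 0.051},{"offset": [-0.0385,-0.001,0.0005],"spin": 0.051},{"offset": [-0.0385,0.001,0.0005],"spin": 0.051}]'

```text
time_s: 17.85
ee_pos: [519.8, -27.4, 202.2]
ee_rot: [-179.9, -0.0, 90.8]
force: [0.9, -0.0, -0.7]
gripper_width: 79.8
gripper_force: 0.0
```

>>> arm_command --motion '[{"offset": [-0.0385,0.003,0.0005],"spin": 0.051},{"offset": [-0.038,0.005,0.0005],"spin": 0.051},{"offset": [-0.038,0.007,0.0005],"spin": 0.051},{"offset": [-0.0375,0.009,0.0005],"spin": 0.051},{"offset": [-0.037,0.0125,0.0005],"spin": 0.051}]'

```text
time_s: 18.48
ee_pos: [539.9, -219.3, 199.5]
ee_rot: [-179.9, -0.0, 76.2]
force: [0.4, 0.1, -0.7]
gripper_width: 80.0
gripper_force: 0.0
```

>>> arm_command --motion '[{"offset": [0,0,0],"spin": 0},{"offset": [0,0,0],"spin": 0},{"offset": [0,0,0],"spin": 0}]'

```text
time_s: 18.85
ee_pos: [540.3, -217.2, 200.6]
ee_rot: [-179.9, -0.0, 76.4]
force: [-0.6, 0.3, 0.2]
gripper_width: 79.8
gripper_force: 0.0
```

```bash
python3 plan.py 541.5 -218 82 76.2 4; python3 - <<'E'
from h import *
np.set_printoptions(precision=1,suppress=True)
for n in("side","top"):
  p,W=cloud(n)
  for x,y,h in((523,94,92),(502.5,165.5,102)):
    q=W[(np.hypot(W[...,0]-x,W[...,1]-y)<30)&(W[...,2]>h)&(W[...,2]<h+20)]; print(n,len(q),q.mean(0))
E
```

```text
[{"offset": [-0.0001, 0.0003, 0.0296], "spin": 0.001}, {"offset": [-0.0001, 0.0003, 0.0296], "spin": 0.001}, {"offset": [-0.0001, 0.0003, 0.0296], "spin": 0.001}, {"offset": [-0.0001, 0.0003, 0.0296], "spin": 0.001}]
[ 540.3 -217.2  200.6] [-179.9   -0.    76.4] 18.85
side 79 [523.7  90.5  98.5]
side 71 [503.3 162.9 108.4]
top 106 [520.9  93.3 100.5]
top 113 [500.6 165.7 110.6]
```

Both placed heads measure within 2 mm of their pad centres. Next is the drum.

>>> arm_command --motion '[{"offset": [0,0.001,0.03],"spin": 0},{"offset": [0,0,0.03],"spin": 0},{"offset": [0,0,0.03],"spin": 0},{"offset": [0,0,0.0285],"spin": 0},{"offset": [0,0,0],"spin": 0}]'

```text
time_s: 19.58
ee_pos: [540.1, -217.3, 80.7]
ee_rot: [-179.7, -0.1, 76.4]
force: [0.7, 0.1, -0.3]
gripper_width: 80.0
gripper_force: 0.0
```

>>> arm_command --motion '[{"offset": [0,0,0],"spin": 0},{"offset": [0,0,0],"spin": 0},{"offset": [0,0,0],"spin": 0},{"offset": [0,0,0],"spin": 0},{"offset": [0,0,0],"spin": 0}]' --jaw 0.01

```text
time_s: 20.2
ee_pos: [541.6, -218.6, 82.6]
ee_rot: [180.0, -0.0, 76.3]
force: [-0.9, -0.0, 0.4]
gripper_width: 32.5
gripper_force: 0.0
```

>>> arm_command --motion '[{"offset": [0,0,0],"spin": 0},{"offset": [0,0,0],"spin": 0},{"offset": [0,0,0],"spin": 0}]'

```text
time_s: 20.58
ee_pos: [541.8, -218.6, 82.4]
ee_rot: [180.0, -0.0, 76.3]
force: [1.2, -0.0, 0.1]
gripper_width: 23.4
gripper_force: 30.0
```

>>> arm_command --motion '[{"offset": [0,0,-0.01],"spin": 0},{"offset": [0,0,-0.03],"spin": 0},{"offset": [0,0,-0.045],"spin": 0},{"offset": [0,0,-0.04],"spin": 0},{"offset": [0,0,-0.005],"spin": 0}]'

```text
time_s: 21.2
ee_pos: [542.8, -219.0, 215.6]
ee_rot: [179.7, 0.1, 76.3]
force: [1.2, -0.7, -3.6]
gripper_width: 23.4
gripper_force: 30.0
```

```bash
python3 plan.py 483 236 210 105.7 10
```

```text
[{"offset": [0.0428, -0.0166, 0.0006], "spin": -0.051}, {"offset": [0.0436, -0.0144, 0.0006], "spin": -0.051}, {"offset": [0.0443, -0.0121, 0.0006], "spin": -0.051}, {"offset": [0.0448, -0.0098, 0.0006], "spin": -0.051}, {"offset": [0.0453, -0.0075, 0.0006], "spin": -0.051}]
[{"offset": [0.0456, -0.0052, 0.0006], "spin": -0.051}, {"offset": [0.0458, -0.0028, 0.0006], "spin": -0.051}, {"offset": [0.0459, -0.0005, 0.0006], "spin": -0.051}, {"offset": [0.0459, 0.0019, 0.0006], "spin": -0.051}, {"offset": [0.0457, 0.0042, 0.0006], "spin": -0.051}]
[ 542.8 -219.   215.6] [1.797e+02 1.000e-01 7.630e+01] 21.2
```

>>> arm_command --motion '[{"offset": [0.043,-0.0165,0],"spin": -0.051},{"offset": [0.0435,-0.0145,0],"spin": -0.051},{"offset": [0.0445,-0.012,0],"spin": -0.051},{"offset": [0.045,-0.01,0],"spin": -0.051},{"offset": [0.0455,-0.0075,0],"spin": -0.051}]'

```text
time_s: 21.82
ee_pos: [510.1, 11.1, 210.5]
ee_rot: [-179.8, -0.0, 91.0]
force: [0.9, 0.9, -3.1]
gripper_width: 23.2
gripper_force: 30.0
```

>>> arm_command --motion '[{"offset": [0.0455,-0.005,0],"spin": -0.051},{"offset": [0.046,-0.003,0],"spin": -0.051},{"offset": [0.046,-0.0005,0],"spin": -0.051},{"offset": [0.046,0.002,0],"spin": -0.051},{"offset": [0.0455,0.004,0],"spin": -0.051}]'

```text
time_s: 22.45
ee_pos: [480.8, 238.4, 210.5]
ee_rot: [-179.8, 0.0, 105.6]
force: [1.2, 0.6, -3.0]
gripper_width: 23.1
gripper_force: 30.0
```

>>> arm_command --motion '[{"offset": [0,0,0],"spin": 0},{"offset": [0,0,0],"spin": 0},{"offset": [0,0,0],"spin": 0}]'

```text
time_s: 22.82
ee_pos: [482.1, 236.2, 211.8]
ee_rot: [-179.9, 0.0, 105.4]
force: [0.2, 0.2, -3.7]
gripper_width: 23.3
gripper_force: 30.0
```

```bash
python3 plan.py 483 236 86 105.7 4
```

```text
[{"offset": [-0.0001, 0.0002, 0.0314], "spin": -0.001}, {"offset": [-0.0001, 0.0002, 0.0314], "spin": -0.001}, {"offset": [-0.0001, 0.0002, 0.0314], "spin": -0.001}, {"offset": [-0.0001, 0.0002, 0.0314], "spin": -0.001}]
[482.1 236.2 211.8] [-179.9    0.   105.4] 22.825
```

>>> arm_command --motion '[{"offset": [0,0.001,0.035],"spin": 0},{"offset": [0,0,0.035],"spin": 0},{"offset": [0,0,0.035],"spin": 0},{"offset": [0,0,0.018],"spin": 0},{"offset": [0,0,0.003],"spin": 0}]'

```text
time_s: 23.45
ee_pos: [482.6, 236.3, 85.2]
ee_rot: [-179.8, 0.0, 105.4]
force: [0.3, -0.2, -3.0]
gripper_width: 23.5
gripper_force: 30.0
```

>>> arm_command --motion '[{"offset": [0,0,0.001],"spin": 0},{"offset": [0,0,0],"spin": 0},{"offset": [0,0,0.0005],"spin": 0},{"offset": [0,0,0],"spin": 0},{"offset": [0,0,0],"spin": 0}]'

```text
time_s: 24.08
ee_pos: [483.3, 237.8, 85.2]
ee_rot: [180.0, -0.0, 105.5]
force: [-0.5, 0.3, -2.9]
gripper_width: 23.8
gripper_force: 30.0
```

>>> arm_command --motion '[{"offset": [-0.0015,0,0.001],"spin": 0},{"offset": [0,0,0.001],"spin": 0},{"offset": [0,0,0.001],"spin": 0},{"offset": [0,0,0.0005],"spin": 0},{"offset": [0,0,0],"spin": 0}]'

```text
time_s: 24.7
ee_pos: [483.7, 236.3, 82.4]
ee_rot: [180.0, -0.0, 105.5]
force: [-1.1, -0.7, 4.4]
gripper_width: 23.5
gripper_force: 30.0
```

>>> arm_command --motion '[{"offset": [0,0,0],"spin": 0},{"offset": [0,0,0],"spin": 0},{"offset": [0,0,0],"spin": 0}]'

```text
time_s: 25.08
ee_pos: [483.7, 236.3, 82.4]
ee_rot: [180.0, -0.0, 105.5]
force: [-1.8, -0.8, 6.3]
gripper_width: 23.7
gripper_force: 30.0
```

In contact with the pad. Releasing.

>>> arm_command --motion '[{"offset": [0,0,0],"spin": 0},{"offset": [0,0,0],"spin": 0},{"offset": [0,0,0],"spin": 0},{"offset": [0,0,0],"spin": 0},{"offset": [0,0,0],"spin": 0}]' --jaw 0.08

```text
time_s: 25.7
ee_pos: [483.6, 236.3, 81.4]
ee_rot: [-180.0, -0.0, 105.5]
force: [0.3, 0.2, -0.2]
gripper_width: 70.5
gripper_force: 0.0
```

>>> arm_command --motion '[{"offset": [0,0,0],"spin": 0},{"offset": [0,0,-0.03],"spin": 0},{"offset": [0,0,-0.05],"spin": 0},{"offset": [0,0,-0.045],"spin": 0},{"offset": [0,0,0],"spin": 0}]'

```text
time_s: 26.32
ee_pos: [485.7, 237.2, 210.4]
ee_rot: [179.5, -0.1, 105.5]
force: [-0.1, 0.0, -0.8]
gripper_width: 80.0
gripper_force: 0.0
```

```bash
python3 plan.py 522.5 -292.5 205 76.2 13
```

```text
[{"offset": [-0.04, -0.0082, 0.0004], "spin": 0.039}, {"offset": [-0.0403, -0.0066, 0.0004], "spin": 0.039}, {"offset": [-0.0405, -0.005, 0.0004], "spin": 0.039}, {"offset": [-0.0407, -0.0034, 0.0004], "spin": 0.039}, {"offset": [-0.0408, -0.0018, 0.0004], "spin": 0.039}]
[{"offset": [-0.0408, -0.0002, 0.0004], "spin": 0.039}, {"offset": [-0.0408, 0.0014, 0.0004], "spin": 0.039}, {"offset": [-0.0407, 0.003, 0.0004], "spin": 0.039}, {"offset": [-0.0406, 0.0046, 0.0004], "spin": 0.039}, {"offset": [-0.0404, 0.0062, 0.0004], "spin": 0.039}]
[{"offset": [-0.0401, 0.0078, 0.0004], "spin": 0.039}, {"offset": [-0.0398, 0.0094, 0.0004], "spin": 0.039}, {"offset": [-0.0394, 0.0109, 0.0004], "spin": 0.039}]
[485.7 237.2 210.4] [ 1.795e+02 -1.000e-01  1.055e+02] 26.325
```

>>> arm_command --motion '[{"offset": [-0.04,-0.008,0],"spin": 0.039},{"offset": [-0.0405,-0.0065,0],"spin": 0.039},{"offset": [-0.0405,-0.005,0],"spin": 0.039},{"offset": [-0.0405,-0.0035,0],"spin": 0.039},{"offset": [-0.041,-0.002,0],"spin": 0.039}]'

```text
time_s: 26.95
ee_pos: [497.3, 31.1, 205.3]
ee_rot: [-179.9, -0.0, 94.3]
force: [1.1, 0.8, 0.0]
gripper_width: 80.0
gripper_force: 0.0
```

>>> arm_command --motion '[{"offset": [-0.041,0,0],"spin": 0.039},{"offset": [-0.041,0.0015,0],"spin": 0.039},{"offset": [-0.0405,0.003,0],"spin": 0.039},{"offset": [-0.0405,0.0045,0],"spin": 0.039},{"offset": [-0.0405,0.006,0],"spin": 0.039}]'

```text
time_s: 27.58
ee_pos: [511.9, -172.5, 205.1]
ee_rot: [-179.9, -0.0, 83.1]
force: [0.1, 0.5, 0.8]
gripper_width: 80.1
gripper_force: 0.0
```

>>> arm_command --motion '[{"offset": [-0.04,0.008,0],"spin": 0.039},{"offset": [-0.04,0.0095,0],"spin": 0.039},{"offset": [-0.0395,0.013,0],"spin": 0.039},{"offset": [0,0,0],"spin": 0},{"offset": [0,0,0],"spin": 0}]'

```text
time_s: 28.2
ee_pos: [523.3, -293.6, 205.2]
ee_rot: [-179.9, -0.1, 76.5]
force: [0.1, -0.1, -0.5]
gripper_width: 79.9
gripper_force: 0.0
```

```bash
python3 plan.py 522.5 -292.5 66 76.2 5; python3 - <<'E'
from h import *
np.set_printoptions(precision=1,suppress=True)
for n in("side","top"):
  p,W=cloud(n)
  for x,y,h in((483,236,104),(522.5,-292,88)):
    q=W[(np.hypot(W[...,0]-x,W[...,1]-y)<30)&(W[...,2]>h)&(W[...,2]<h+20)]; print(n,len(q),q.mean(0) if len(q) else 0)
E
```

```text
[{"offset": [0.0002, -0.0002, 0.0278], "spin": 0.001}, {"offset": [0.0002, -0.0002, 0.0278], "spin": 0.001}, {"offset": [0.0002, -0.0002, 0.0278], "spin": 0.001}, {"offset": [0.0002, -0.0002, 0.0278], "spin": 0.001}, {"offset": [0.0002, -0.0002, 0.0278], "spin": 0.001}]
[ 523.3 -293.6  205.2] [-1.799e+02 -1.000e-01  7.650e+01] 28.2
side 0 0
side 158 [ 525.1 -293.9   94.9]
top 114 [481.3 235.7 112.6]
top 117 [ 521.9 -291.3   95.6]
```

>>> arm_command --motion '[{"offset": [0.001,0,0.03],"spin": 0},{"offset": [0,0,0.035],"spin": 0},{"offset": [0,0,0.035],"spin": 0},{"offset": [0,0,0.03],"spin": 0},{"offset": [0,0,0.009],"spin": 0}]'

```text
time_s: 28.92
ee_pos: [523.1, -291.6, 65.8]
ee_rot: [-179.8, -0.1, 76.6]
force: [0.2, 0.1, 0.1]
gripper_width: 79.9
gripper_force: 0.0
```

>>> arm_command --motion '[{"offset": [0,0,0],"spin": 0},{"offset": [0,0,0],"spin": 0},{"offset": [0,0,0],"spin": 0},{"offset": [0,0,0],"spin": 0},{"offset": [0,0,0],"spin": 0}]' --jaw 0.01

```text
time_s: 29.55
ee_pos: [524.2, -293.4, 67.7]
ee_rot: [180.0, 0.0, 76.5]
force: [-0.7, -0.9, 0.4]
gripper_width: 32.6
gripper_force: 0.0
```

>>> arm_command --motion '[{"offset": [0,0,0],"spin": 0},{"offset": [0,0,0],"spin": 0},{"offset": [0,0,0],"spin": 0}]'

```text
time_s: 29.92
ee_pos: [524.5, -293.5, 67.5]
ee_rot: [180.0, 0.0, 76.5]
force: [1.3, -1.0, 0.5]
gripper_width: 23.9
gripper_force: 30.0
```

>>> arm_command --motion '[{"offset": [0,0,-0.01],"spin": 0},{"offset": [0,0,-0.03],"spin": 0},{"offset": [0,0,-0.045],"spin": 0},{"offset": [0,0,-0.045],"spin": 0},{"offset": [0,0,-0.01],"spin": 0}]'

```text
time_s: 30.55
ee_pos: [525.1, -293.9, 210.3]
ee_rot: [179.7, 0.1, 76.5]
force: [0.3, -0.8, -4.4]
gripper_width: 23.1
gripper_force: 30.0
```

```bash
python3 plan.py 463 307 210 105.7 15
```

```text
[{"offset": [0.038, -0.0134, 0.0], "spin": -0.034}, {"offset": [0.0384, -0.0121, 0.0], "spin": -0.034}, {"offset": [0.0388, -0.0108, 0.0], "spin": -0.034}, {"offset": [0.0391, -0.0095, 0.0], "spin": -0.034}, {"offset": [0.0394, -0.0081, 0.0], "spin": -0.034}]
[{"offset": [0.0397, -0.0068, 0.0], "spin": -0.034}, {"offset": [0.0399, -0.0054, 0.0], "spin": -0.034}, {"offset": [0.0401, -0.0041, 0.0], "spin": -0.034}, {"offset": [0.0402, -0.0027, 0.0], "spin": -0.034}, {"offset": [0.0403, -0.0013, 0.0], "spin": -0.034}]
[{"offset": [0.0403, 0.0, 0.0], "spin": -0.034}, {"offset": [0.0402, 0.0014, 0.0], "spin": -0.034}, {"offset": [0.0402, 0.0028, 0.0], "spin": -0.034}, {"offset": [0.0401, 0.0041, 0.0], "spin": -0.034}, {"offset": [0.0399, 0.0055, 0.0], "spin": -0.034}]
[ 525.1 -293.9  210.3] [1.797e+02 1.000e-01 7.650e+01] 30.55
```

>>> arm_command --motion '[{"offset": [0.038,-0.0135,0],"spin": -0.034},{"offset": [0.0385,-0.012,0],"spin": -0.034},{"offset": [0.039,-0.011,0],"spin": -0.034},{"offset": [0.039,-0.0095,0],"spin": -0.034},{"offset": [0.0395,-0.008,0],"spin": -0.034}]'

```text
time_s: 31.18
ee_pos: [501.6, -91.3, 205.3]
ee_rot: [-179.7, -0.0, 86.3]
force: [0.5, -0.0, -4.6]
gripper_width: 23.7
gripper_force: 30.0
```

>>> arm_command --motion '[{"offset": [0.0395,-0.007,0],"spin": -0.034},{"offset": [0.04,-0.0055,0],"spin": -0.034},{"offset": [0.04,-0.004,0],"spin": -0.034},{"offset": [0.04,-0.0025,0],"spin": -0.034},{"offset": [0.0405,-0.0015,0],"spin": -0.034}]'

```text
time_s: 31.8
ee_pos: [480.6, 108.3, 205.4]
ee_rot: [-179.8, 0.0, 96.0]
force: [0.2, 0.2, -4.6]
gripper_width: 23.3
gripper_force: 30.0
```

>>> arm_command --motion '[{"offset": [0.0405,0,0],"spin": -0.034},{"offset": [0.04,0.0015,0],"spin": -0.034},{"offset": [0.04,0.003,0],"spin": -0.034},{"offset": [0.04,0.004,0],"spin": -0.034},{"offset": [0.04,0.0055,0],"spin": -0.034}]'

```text
time_s: 32.42
ee_pos: [460.3, 308.0, 205.1]
ee_rot: [-179.7, 0.1, 105.8]
force: [0.7, 0.4, -4.0]
gripper_width: 23.5
gripper_force: 30.0
```

>>> arm_command --motion '[{"offset": [0,0,0],"spin": 0},{"offset": [0,0,0],"spin": 0},{"offset": [0,0,0],"spin": 0},{"offset": [0,0,0],"spin": 0}]'

```text
time_s: 32.92
ee_pos: [461.9, 306.7, 207.4]
ee_rot: [-180.0, 0.0, 105.6]
force: [1.0, 0.2, -5.2]
gripper_width: 23.6
gripper_force: 30.0
```

```bash
python3 plan.py 463 307 71 105.7 4
```

```text
[{"offset": [0.0, 0.0003, 0.0341], "spin": -0.0}, {"offset": [0.0, 0.0003, 0.0341], "spin": -0.0}, {"offset": [0.0, 0.0003, 0.0341], "spin": -0.0}, {"offset": [0.0, 0.0003, 0.0341], "spin": -0.0}]
[461.9 306.7 207.4] [-180.     0.   105.6] 32.925
```

>>> arm_command --motion '[{"offset": [0,0.0005,0.035],"spin": 0},{"offset": [0,0,0.04],"spin": 0},{"offset": [0,0,0.04],"spin": 0},{"offset": [0,0,0.018],"spin": 0},{"offset": [0,0,0.003],"spin": 0}]'

```text
time_s: 33.55
ee_pos: [461.8, 306.8, 70.3]
ee_rot: [-179.9, 0.0, 105.7]
force: [-0.4, 0.3, -3.5]
gripper_width: 23.8
gripper_force: 30.0
```

>>> arm_command --motion '[{"offset": [0,0,0],"spin": 0},{"offset": [0,0,0],"spin": 0},{"offset": [0,0,0],"spin": 0},{"offset": [0,0,0],"spin": 0}]'

```text
time_s: 34.05
ee_pos: [462.5, 307.9, 72.0]
ee_rot: [179.9, -0.0, 105.7]
force: [-1.7, 0.7, -5.1]
gripper_width: 23.4
gripper_force: 30.0
```

>>> arm_command --motion '[{"offset": [-0.001,0,0.0015],"spin": 0},{"offset": [0,0,0.0015],"spin": 0},{"offset": [0,0,0.0012],"spin": 0},{"offset": [0,0,0.0008],"spin": 0},{"offset": [0,0,0],"spin": 0}]'

```text
time_s: 34.67
ee_pos: [462.6, 306.7, 67.5]
ee_rot: [180.0, -0.0, 105.7]
force: [-2.4, -2.5, 5.2]
gripper_width: 23.3
gripper_force: 30.0
```

>>> arm_command --motion '[{"offset": [0,0,0],"spin": 0},{"offset": [0,0,0],"spin": 0}]'

```text
time_s: 34.92
ee_pos: [462.5, 306.7, 67.5]
ee_rot: [180.0, -0.0, 105.7]
force: [-3.4, -2.1, 5.0]
gripper_width: 23.4
gripper_force: 30.0
```

>>> arm_command --motion '[{"offset": [0,0,0],"spin": 0},{"offset": [0,0,0],"spin": 0},{"offset": [0,0,0],"spin": 0},{"offset": [0,0,0],"spin": 0},{"offset": [0,0,0],"spin": 0}]' --jaw 0.08

```text
time_s: 35.55
ee_pos: [462.6, 306.8, 66.4]
ee_rot: [180.0, -0.0, 105.7]
force: [0.4, -0.5, -0.3]
gripper_width: 70.6
gripper_force: 0.0
```

>>> arm_command --motion '[{"offset": [0,0,0],"spin": 0},{"offset": [0,0,-0.03],"spin": 0},{"offset": [0,0,-0.05],"spin": 0},{"offset": [0,0,-0.05],"spin": 0},{"offset": [0,0,-0.03],"spin": 0}]'

```text
time_s: 36.17
ee_pos: [463.2, 307.1, 229.3]
ee_rot: [179.8, -0.1, 105.7]
force: [1.1, -0.5, -0.8]
gripper_width: 80.1
gripper_force: 0.0
```

>>> arm_command --motion '[{"offset": [0.03,-0.03,0],"spin": 0},{"offset": [0.03,-0.04,0],"spin": 0},{"offset": [0.03,-0.04,0],"spin": 0},{"offset": [0.03,-0.04,0],"spin": 0},{"offset": [0.02,-0.02,0],"spin": 0}]'

```text
time_s: 36.8
ee_pos: [258.9, 395.7, 226.6]
ee_rot: [-180.0, -0.0, 105.8]
force: [0.4, 0.3, 0.6]
gripper_width: 80.2
gripper_force: 0.0
```

>>> arm_command --motion '[{"offset": [0,0,0],"spin": 0},{"offset": [0,0,0],"spin": 0},{"offset": [0,0,0],"spin": 0},{"offset": [0,0,0],"spin": 0}]'

```text
time_s: 37.3
ee_pos: [261.8, 395.1, 226.4]
ee_rot: [180.0, 0.0, 105.6]
force: [0.2, 1.3, 0.5]
gripper_width: 80.0
gripper_force: 0.0
```

```bash
python3 - <<'E'
from h import *
np.set_printoptions(precision=1,suppress=True)
for n in("side","top"):
  p,W=cloud(n); cv2.imwrite(f"pics/{n}9.png",cv2.resize(p[80:280,60:300],None,fx=2.5,fy=2.5))
  for x,y,h in((523,94,92),(502.5,165.5,102),(483,236,104),(462.5,307,88)):
    q=W[(np.hypot(W[...,0]-x,W[...,1]-y)<30)&(W[...,2]>h)&(W[...,2]<h+20)]; print(n,len(q),q.mean(0) if len(q) else 0)
E
```

```text
side 77 [523.9  90.6  98.5]
side 70 [503.6 163.1 108.3]
side 63 [484.6 233.2 110.5]
side 62 [462.8 303.6  94.4]
top 106 [520.9  93.3 100.6]
top 113 [500.8 165.7 110.8]
top 114 [481.2 235.9 112.7]
top 116 [460.1 306.4  96.7]
```

View pics/top9.png

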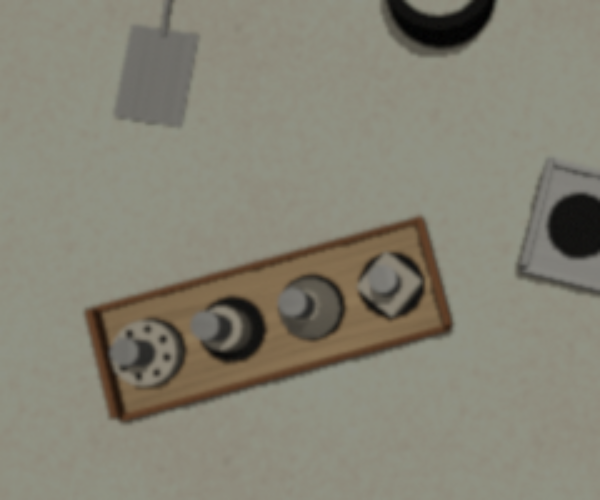

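View pics/side9.png

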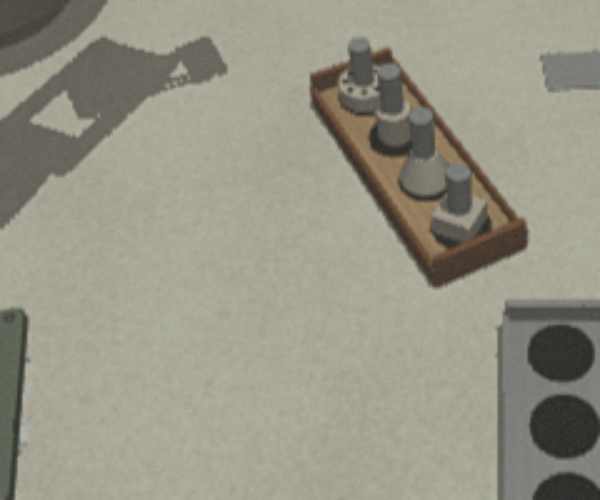

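Both views show all four heads upright and centred on the carrier: cup (148,352), drum (232,328), cone (310,306) and square (390,285) in the top crop. The order is reversed as required.

```bash
python3 -c "
from workcell import env
print(env.job_done())"
```

```text
the job is handed in; nothing more can be done
None
```

All four heads stand upright on the carrier in reverse order, each measured within about 3 mm of its pad centre and released; I handed the job in at about 37 s of the 112 s allowed, and no verdict came back.

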